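Stand up the tipped sample flask and hold it in the reader's slot

ROBOT

A 7-joint arm with a two-finger parallel gripper is mounted at the origin on the work surface. World frame = base frame: x ahead of the robot, y to its left, z up, the work surface at z = 0. Lengths are in m, angles in rad, forces in N, time in s.
With the tool pointing down it reaches from about 0.4 to 0.75 m from the base axis. Payload 19.5 kg.
Tool frame: the origin (TCP) lies midway between the tips of the shut fingers; the grasp point (between the pads) lies 19 mm behind it; x points along the fingers, y is the direction in which the jaws open and shut, and the axes are right-handed (so a half turn about x gives the same grasp; the last joint's range is limited). The gripper opens to 85 mm and grips with 20 to 120 N. Pads are 22 mm wide; open, the fingers measure 114 mm over their backs; the gripper's body (76 mm by 85 mm) begins 54 mm behind the grasp point. The pads swing forward as they close: fully open they stand 13 mm farther back than shut.
Start: joints at [-1.361, 0.707, -0.028, 1.485, 0.022, 0.951, -0.075], TCP at [0.143, 0.557, 0.231] pointing down, gripper open.
Joint ranges: [-2.71, 2.71], [-0.32, 2.16], [-1.57, 1.52], [0, 2.45], [-1.46, 4.6], [0, 2.02], [-2.83, 2.83]. Speed limits (rad/s): [1.89, 1.89, 2.57, 2.57, 3.01, 3.01, 3.01].

INTERFACE

Orientations are given as a unit quaternion [x, y, z, w].
In Python, from workcell import r gives the robot as it stands.
- The arm moves only by the tool drive_tool, never from a script. Its argument "moves" is one flat list of numbers, 7 for each row, row after row: the gripper's target within -1 to 1 (fully open at 1, half-way at 0, shut at -1), then the shift along the world's x, y, z in mm, then the turn, a rotation vector about the world's x, y, z in degrees. A call has 1 to 8 rows; each row is the pose to reach, as a shift and turn from the pose commanded when the call began; what a row does not reach only later rows make up. A row lasts 1/8 s, in which the tool goes at most 62.5 mm and 10.7 degrees, less where a joint would pass 70% of its speed; a pose out of reach is approached as far as the arm can. A call with a gripper value outside its range is refused whole. The fingers move at their own pace and stop on an object; "grip_force" is the grip in N (left out, the last holds). Time passes only in rows, so rows that repeat a pose let the fingers close. It gives the time, the measured TCP pose, the force and the opening at its end, in the units of the state.
- r.sense(): the state, without advancing time (a new reading comes with each control period).
- r.camera(name): name is "scene" or "side" or "wrist"; returns a dict with "image" (420x560x3 uint8, red, green, blue), "z_map" (420x560 float32, m along the optical axis (not along the pixel's ray), 0 where there is no reading), "vfov" (degrees; the focal length in pixels is half the picture's height over the tangent of half this angle, whatever the lens; pixels are square), "cx", "cy" (the principal point, pixels), "distortion" ([k1, k2, p1, p2, k3] as OpenCV has them; the pictures are not rectified), "view" (4x4, takes a point from world to camera coordinates). Camera axes: x right, y up, looking along -z (the intrinsics and any distortion apply to the point x, -y, -z); pixel columns grow to the right and rows downward; lengths in m; the calibration is good to about 2 mm. A picture is of the moment at which its call begins.
- r.job_done(): hands the job in, once; it reports no verdict.
The state is a dict: "clock": time; "joint_positions": joint angles; "qd": joint speeds; "joint_efforts": joint torques, N m; "tool_pos": TCP position; "orientation": TCP orientation; "ft_force": force on the tool from outside, world axes, zero at the start; "moment": the same for the moment, N m; "gripper_width": finger opening in m.
Only numpy, scipy, OpenCV 4.12 (cv2) and the standard library are available. Lean on these libraries where they do the work, as an engineer would, in place of code of your own. Each camera call takes 0.05 s, during which the arm holds its last target.

TASK

The sample flask with the orange cap has tipped over against the stop in its lane: stand it upright on its foot in the lane, in the gap between the stop and its neighbours. Then take it to the sample reader, lower it gently through the narrow slot in the reader's top until the green band round the flask is level with the reader's top, and finish while still holding it there: do not let go and do not let it rest in the reader. Leave everything else where it stands.

Things in the scene. Friction and masses are not known exactly. Their poses are not given: they have to be found in the camera images.
- bottle: Flat white flask, orange cap, 0.1-0.2 kg: box 44 (x) by 26 (y) by 100 mm tall (z), lowest 10 mm tapering by 2.5 mm a side; cap on top 20 mm across, 14 high. Origin: centre of the foot's underside; z runs to the cap. 6 mm green band, its middle 45 mm up. Starts leaning 40 degrees from upright along the lane, cap towards the robot's side, on its foot's edge and the stop's top.
- band (a point): Point on the flask's axis at the middle of its green band, 45 mm above the foot.
- rack: Fixed grey lane along its x. Origin: on the table under the spot, mid-lane, where the flask should stand; x points along the lane away from the stop, z up. Floor 6 mm above the table, x -75 to 175 mm. 34 mm wide between walls 4 mm thick, tops 28 mm above the table. Stop: black post 22 mm wide, 6 thick, top 56 mm above the table, inner face at x = -50 mm. Free gap: stop to about x = 58 mm.
- neighbour1: Like flask, blue cap, standing in the lane next to the gap, its centre about 80 mm along the lane from the rack's origin. Origin and axes as for the tipped flask. Loose; leave alone.
- neighbour2: Like flask, blue cap, standing in the lane about 136 mm along from the rack's origin. Loose; leave alone.
- reader: Fixed reader, grey box, white top: 150 (x) by 130 (y) by 105 mm high. Origin: centre of its underside, z up. Mid-top is a vertical slot, 48 mm along x by 28 along y, through a 20 mm plate, mouth bevelled 3 mm, over a wider well whose floor is 95 mm below the top. The flask's wide side goes along the reader's x, either way round: clearance 2 mm in all across its thickness, 4 mm across its width.
- slot (a point): Centre of the slot's mouth, level with the reader's top, 105 mm above the table; axes as the reader's.
- seedling: Seedling in a black pot, 52 mm across, 50 mm high plus leaves, loose bystander. Origin: centre of its underside.
- nutrient: Round grey nutrient bottle, 60 mm across, 160 mm high, loose bystander. Origin: centre of its underside.
- beaker: Clear plastic beaker, 70 mm across, 80 mm high, loose bystander. Origin: centre of its underside.
- jar: Amber jar with black lid, 60 mm across, 70 mm high, loose bystander. Origin: centre of its underside.
- driver: Screwdriver lying on the table, loose bystander.
There are look-alikes about, which are no part of the job. What is shaped like the bottle but brown or red is not meant.

How it is judged:
On the way:
1. the orange-capped flask stands upright on its foot in the lane, between the stop and the neighbours (angle between bottle's own z axis and vertical below 0.15 rad and z of bottle in the frame of rack between 0 and 0.01 m and y of bottle in the frame of rack between -0.01 and 0.01 m and x of bottle in the frame of rack between -0.04 and 0.05 m), for 0.2 s.
At the end, for the whole second after the job is handed in: Flask upright (0.12 rad) in the slot, wide side along it, 5 mm of centre, band within 8 mm of the reader's top, at rest, gripped (over 2 N), under 15 N on the reader; neighbours within 30 mm and other loose things within 40 mm of their starts and upright (horizontal distance between band and slot below 0.005 m and z of band in the frame of slot between -0.008 and 0.008 m and angle between bottle's own z axis and vertical below 0.12 rad and angle between the x axis of bottle and the x axis of reader, either way round below 0.15 rad and contact force between the fingers and bottle above 2 N and contact force between bottle and reader below 15 N and linear speed of bottle below 0.02 m/s and distance of each of neighbour1, neighbour2 from where it was at the start of the episode below 0.03 m and distance of each of seedling, nutrient, beaker, jar, driver from where it was at the start of the episode below 0.04 m and angle between each of neighbour1, neighbour2, seedling, nutrient, beaker, jar's own z axis and vertical below 0.3 rad); the arm keeps its last pose, push and grip.
It fails at once if a neighbouring flask is knocked over or shoved (over 30 mm) (distance of any of neighbour1, neighbour2 from where it was at the start of the episode above 0.03 m or angle between any of neighbour1, neighbour2's own z axis and vertical above 0.4 rad).
It fails at once if another loose thing is shoved (over 40 mm) (distance of any of seedling, nutrient, beaker, jar, driver from where it was at the start of the episode above 0.04 m).
It fails at once if the flask is forced into the reader with more than 25 N (contact force between bottle and reader above 25 N).
It fails at once if the flask drops to the bottom of the reader (z of bottle in the frame of slot below -0.085 m and horizontal distance between bottle and slot below 0.03 m).
It also fails if it takes over 51 s, if anything falls off the work surface, if the arm or the gripper's body presses on something with over 40 N, if the wrist force passes 120 N, or if a joint passes its speed limit or range.

## Working session

There is one attempt and no reset: what is moved stays moved. The work goes in short steps, Python scripts to look and compute and a tool call to move; the robot and the scene stay as the last step left them, time stands still between calls to the robot, and variables do not carry over. Pictures are saved under pics/ and viewed, and the job is handed in when it is done.

Besides the shell and the picture viewer there is one more tool, called after "Call:" as name(argument=value, ...) on one line, values as JSON. drive_tool: Moves the arm, as the interface text tells. Its arguments: {"type":"object","properties":{"moves":{"type":"array"},"grip_force":{"type":"number"}},"required":["moves"]}

```bash
ls; mkdir -p pics; cat > h.py <<'E'
import numpy as np, cv2
from workcell import r
def save(n,im): cv2.imwrite('pics/'+n+'.png',cv2.cvtColor(im,cv2.COLOR_RGB2BGR))
def K(c):
    h=c['image'].shape[0]; f=h/2/np.tan(np.radians(c['vfov'])/2)
    return np.array([[f,0,c['cx']],[0,f,c['cy']],[0,0,1.]])
def ray(c,uv):
    p=cv2.undistortPoints(np.array([[uv]],float),K(c),np.array(c['distortion'],float))[0,0]
    return np.array([p[0],-p[1],-1.])
def pt(c,uv,z=None):
    "world point from depth"
    u,v=int(round(uv[0])),int(round(uv[1]))
    if z is None: z=float(np.median(c['z_map'][v-1:v+2,u-1:u+2]))
    p=ray(c,uv)*z
    return (np.linalg.inv(np.array(c['view']))@np.r_[p,1])[:3]
def onz(c,uv,h):
    V=np.linalg.inv(np.array(c['view'])); o=V[:3,3]; d=V[:3,:3]@ray(c,uv)
    return o+d*(h-o[2])/d[2]
def cloud(c):
    H,W=c['z_map'].shape; u,v=np.meshgrid(np.arange(W),np.arange(H))
    p=cv2.undistortPoints(np.stack([u,v],-1).reshape(-1,1,2).astype(float),K(c),np.array(c['distortion'],float))[:,0]
    z=c['z_map'].reshape(-1,1); P=np.c_[p[:,:1]*z,-p[:,1:]*z,-z]
    V=np.linalg.inv(np.array(c['view'])); return (P@V[:3,:3].T+V[:3,3]).reshape(H,W,3)
def proj(c,X):
    X=np.atleast_2d(X); V=np.array(c['view']); P=X@V[:3,:3].T+V[:3,3]
    P=P*[1,-1,-1]
    return cv2.projectPoints(P,np.zeros(3),np.zeros(3),K(c),np.array(c['distortion'],float))[0][:,0]
E
python3 - <<'E'
from h import *
import pickle
print(r.sense())
for n in ['scene','side','wrist']:
    c=r.camera(n); save(n+'0',c['image']); pickle.dump(c,open(n+'0.pkl','wb'))
    print(n,c['vfov'],c['distortion'],np.linalg.inv(np.array(c['view']))[:3].round(3).tolist())
E
```

```text
pics
{'clock': 0.0, 'joint_positions': array([-1.36068031,  0.70710504, -0.02762996,  1.4849731 ,  0.02198287,
        0.95091624, -0.07552217]), 'qd': array([ 6.29786815e-04,  1.20606141e-03,  1.34642870e-03,  2.01433254e-04,
       -1.01129173e-03,  2.58633288e-03,  9.16602630e-05]), 'joint_efforts': array([-9.89781620e-05, -8.83196282e+01,  1.23446133e+00, -2.36157256e+01,
        1.68006273e-02,  6.73404022e-03, -2.27184194e-05]), 'tool_pos': array([0.14319476, 0.5566167 , 0.23083227]), 'orientation': array([ 0.08841683,  0.70155242, -0.08918973,  0.70146408]), 'ft_force': array([-0.35806452,  0.01337094,  0.04533759]), 'moment': array([-0.02989011, -0.05923572,  0.0360476 ]), 'gripper_width': 0.08511448380631918}
scene 52.593712284132124 [-0.05911183  0.          0.          0.          0.        ] [[-0.561, -0.452, 0.693, 1.449], [0.827, -0.285, 0.484, 0.633], [-0.021, 0.845, 0.534, 0.768]]
side 45.60734122612139 [0.0120637 0.        0.        0.        0.       ] [[-0.56, 0.551, -0.618, -0.457], [-0.828, -0.372, 0.419, 0.723], [0.001, 0.747, 0.665, 1.174]]
wrist 64.14192110554723 [-0.0551055  0.         0.         0.         0.       ] [[0.248, -0.931, -0.269, 0.075], [0.969, 0.238, 0.069, 0.575], [0.0, -0.278, 0.961, 0.374]]
```

View pics/scene0.png

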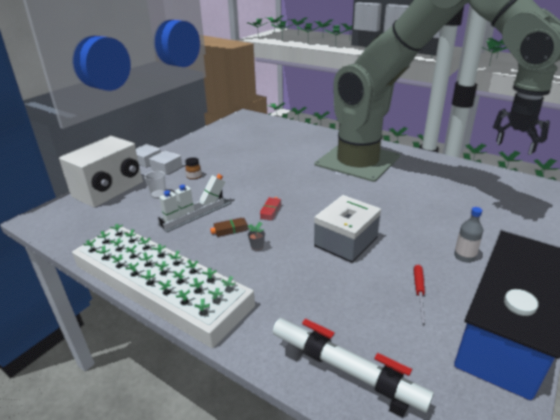

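View pics/side0.png

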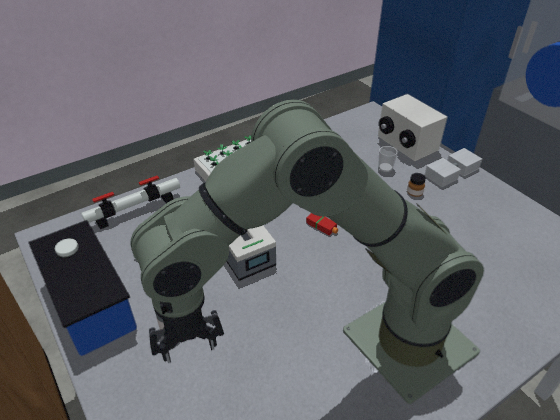

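View pics/wrist0.png

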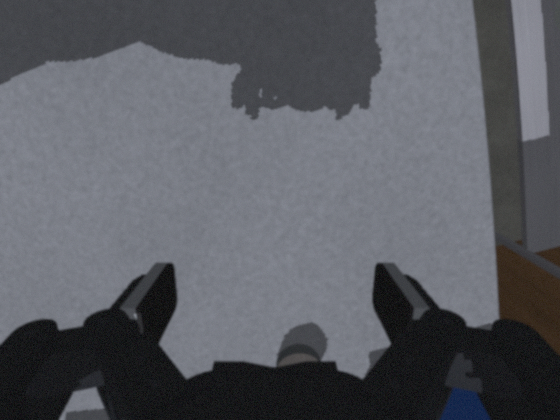

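The scene view shows the rack at about (195,203): white flask leaning with an orange cap at (216,180), two blue-capped neighbours at (168,200) and (184,195). The reader is at (348,228). Look-alikes are a brown flask lying at (230,227) and a red one at (270,208). The side view shows the arm hiding the rack.

```bash
python3 - <<'E'
from h import *
import pickle
c=pickle.load(open('scene0.pkl','rb'))
im=c['image'][150:290,120:400]; save('crop0',cv2.resize(im,None,fx=2.8,fy=2.8,interpolation=cv2.INTER_CUBIC))
for n,uv in dict(n1=(184,195),n2=(168,200),orange=(219,179),rackL=(163,222),rackR=(222,200),reader=(348,205),seed=(257,243),nut=(468,250),jar=(193,165),beaker=(156,185),driver=(419,280),red=(270,208),brown=(228,227)).items(): print(n,pt(c,uv).round(3))
E
```

```text
n1 [ 0.683 -0.279  0.092]
n2 [ 0.735 -0.294  0.096]
orange [ 0.55  -0.248  0.097]
rackL [ 0.767 -0.298  0.031]
rackR [ 0.558 -0.238  0.023]
reader [0.478 0.189 0.103]
seed [0.695 0.015 0.031]
nut [0.422 0.531 0.043]
jar [ 0.467 -0.456  0.058]
beaker [ 0.644 -0.462  0.055]
driver [0.59  0.454 0.024]
red [ 0.514 -0.069  0.024]
brown [ 0.672 -0.114  0.025]
```

View pics/crop0.png

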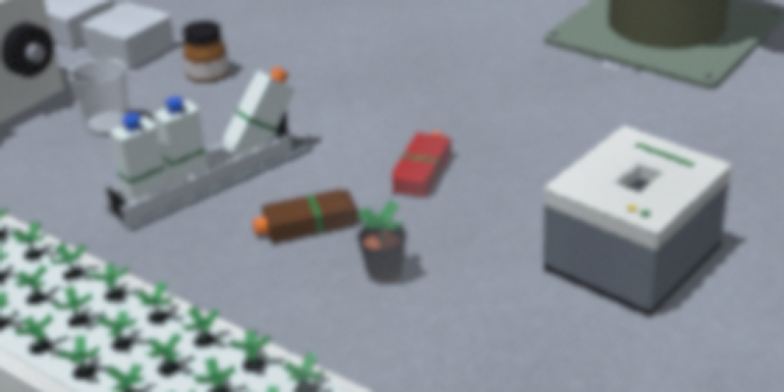

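```bash
python3 - <<'E'
from h import *
import pickle
c=pickle.load(open('scene0.pkl','rb')); P=cloud(c)
m=(abs(P[...,2]-.105)<.008)&(abs(P[...,0]-.47)<.15)&(abs(P[...,1]-.19)<.15)
q=P[m][:,:2].astype(np.float32); print(len(q),P[m][:,2].mean(),cv2.minAreaRect(q*1000))
m=(P[...,2]>.05)&(abs(P[...,0]-.65)<.17)&(abs(P[...,1]+.27)<.07)
for s in [(.05,.08),(.08,.11),(.108,.125)]:
  mm=m&(P[...,2]>s[0])&(P[...,2]<s[1]); print(s,mm.sum(),P[mm][:,0].min(),P[mm][:,0].max(), np.polyfit(P[mm][:,0],P[mm][:,1],1))
E
```

```text
1388 0.10342456465939263 ((516.1917724609375, 207.68905639648438), (134.388916015625, 156.62368774414062), 85.32624816894531)
(0.05, 0.08) 458 0.532627386974797 0.7538798083941229 [-0.25825173 -0.10656363]
(0.08, 0.11) 453 0.5351908647366815 0.7549883017363959 [-0.24696061 -0.1161429 ]
(0.108, 0.125) 81 0.5427620023013316 0.7454628871026209 [-0.24339427 -0.12223617]
```

Call:
drive_tool(moves=[1,60,-40,30,0,0,0,1,110,-90,40,0,0,0,1,160,-140,40,0,0,0,1,210,-190,40,0,0,0,1,250,-240,40,0,0,0,1,290,-290,40,0,0,0,1,330,-340,40,0,0,0,1,330,-360,40,0,0,0])

```text
clock: 1.15
tool_pos: [0.4744, 0.195, 0.271]
orientation: [0.089, 0.702, -0.089, 0.701]
ft_force: [1.0, -0.2, 0.3]
gripper_width: 0.0855
```

```bash
python3 - <<'E'
from h import *
import pickle
c=r.camera('wrist'); save('w1',c['image']); pickle.dump(c,open('w1.pkl','wb'))
P=cloud(c)
m=(abs(P[...,2]-.105)<.01)&(abs(P[...,0]-.51)<.12)&(abs(P[...,1]-.2)<.12)
print(m.sum(),np.median(P[m][:,2]),cv2.minAreaRect(P[m][:,:2].astype(np.float32)*1000), r.sense()['joint_positions'].round(2))
E
```

```text
18235 0.1051596440375333 ((515.6266479492188, 209.40028381347656), (129.91673278808594, 150.55960083007812), 85.78617858886719) [-0.4   0.57 -0.08  1.64  0.06  0.94  0.82]
```

View pics/w1.png

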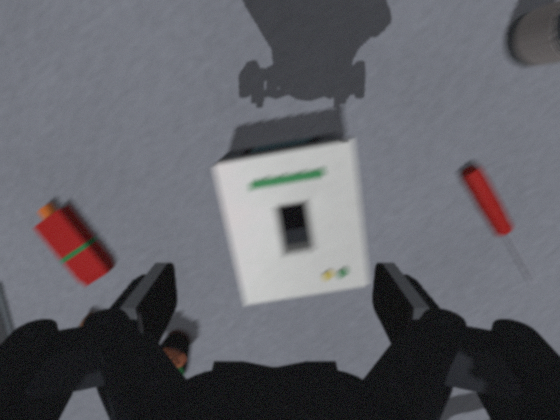

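The wrist view shows the reader's white top with the slot at about (295,228), its long side vertical in the image (along world x). The red look-alike is at (75,245).

```bash
cat > slot.py <<'E'
from h import *
def slot(c,thr=None):
    P=cloud(c); g=c['image'].max(2).astype(np.uint8)
    # rectify top plane at 0.1 mm... 0.25 mm/px
    s=0.25; xs=np.arange(470,560,s)/1000; ys=np.arange(165,255,s)/1000
    X,Y=np.meshgrid(xs,ys,indexing='ij'); uv=proj(c,np.stack([X,Y,np.full_like(X,.105)],-1).reshape(-1,3)).astype(np.float32).reshape(*X.shape,2)
    R=cv2.remap(c['image'],uv[...,0],uv[...,1],cv2.INTER_CUBIC); G=R.max(2)
    out=[]
    for t in (90,130,170) if thr is None else thr:
        b=(G<t).astype(np.uint8); n,l,st,ce=cv2.connectedComponentsWithStats(b)
        k=1+np.argmax(st[1:,4]); pts=np.argwhere(l==k).astype(np.float32)
        (a,bb),wh,an=cv2.minAreaRect(pts); out.append((t,470+a*s,165+bb*s,wh[0]*s,wh[1]*s,an))
    return R,out
E
python3 - <<'E'
from slot import *
import pickle
c=pickle.load(open('w1.pkl','rb')); R,o=slot(c)
for x in o: print(np.round(x,2))
save('slot1',cv2.resize(R,None,fx=1.5,fy=1.5))
P=cloud(c)
m=(abs(P[...,2]-.105)<.006)&(abs(P[...,0]-.51)<.12)&(abs(P[...,1]-.2)<.12)
# side view top too
c=pickle.load(open('side0.pkl','rb'));P=cloud(c)
E
```

```text
[ 90.   515.8  205.54  23.57  44.46  85.6 ]
[130.   516.48 205.51  28.94  49.14  85.76]
[170.   517.28 206.04  36.11  55.05  85.68]
```

View pics/slot1.png

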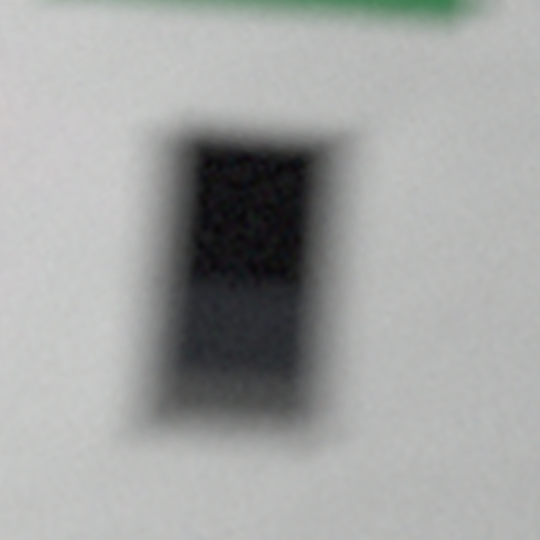

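Call:
drive_tool(moves=[1,25,-30,-30,0,0,0,1,25,-40,-50,0,0,0,1,25,-40,-50,0,0,0])

```text
clock: 1.58
tool_pos: [0.4977, 0.1564, 0.2204]
orientation: [0.089, 0.702, -0.09, 0.701]
ft_force: [0.3, 0.1, -0.0]
gripper_width: 0.0853
```

```bash
cat >> slot.py <<'E'
def top(c):
    s=0.5; xs=np.arange(400,640,s)/1000; ys=np.arange(100,320,s)/1000
    X,Y=np.meshgrid(xs,ys,indexing='ij'); uv=proj(c,np.stack([X,Y,np.full_like(X,.105)],-1).reshape(-1,3)).astype(np.float32).reshape(*X.shape,2)
    R=cv2.remap(c['image'],uv[...,0],uv[...,1],cv2.INTER_CUBIC,borderValue=0); out=[]
    for t in (140,160,175):
        b=(R.min(2)>t).astype(np.uint8); n,l,st,ce=cv2.connectedComponentsWithStats(b)
        k=1+np.argmax(st[1:,4]); pts=np.argwhere(l==k).astype(np.float32)
        (a,bb),wh,an=cv2.minAreaRect(pts); out.append((t,400+a*s,100+bb*s,wh[0]*s,wh[1]*s,an))
    return R,out
E
python3 - <<'E'
from slot import *
import pickle
c=r.camera('wrist'); pickle.dump(c,open('w2.pkl','wb')); save('w2',c['image'])
for n in ['w1','w2']:
  c=pickle.load(open(n+'.pkl','rb'))
  for x in slot(c)[1]+top(c)[1]: print(n,np.round(x,2))
print(r.sense()['tool_pos'])
E
```

```text
w1 [ 90.   515.8  205.54  23.57  44.46  85.6 ]
w1 [130.   516.48 205.51  28.94  49.14  85.76]
w1 [170.   517.28 206.04  36.11  55.05  85.68]
w1 [140.   517.54 205.33 135.79 152.43  85.69]
w1 [160.   517.46 204.69 130.4  149.95  85.5 ]
w1 [175.   517.28 204.45 125.92 147.97  85.49]
w2 [ 90.   514.26 209.    26.46  46.19  85.6 ]
w2 [130.   514.68 209.11  28.95  48.72  85.83]
w2 [170.   515.86 209.89  34.37  54.32  85.68]
w2 [140.   515.92 209.6  131.63 151.18  85.73]
w2 [160.   515.76 209.56 130.25 149.9   85.68]
w2 [175.   515.8  209.38 129.07 148.88  85.71]
[0.49803155 0.15726245 0.22142135]
```

View pics/w2.png

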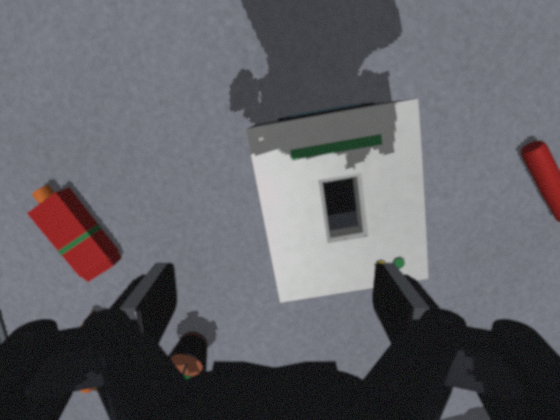

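The sharper, settled view shows the slot at (343,208) and gives a reader centre of (515.8, 209.6) mm with yaw −4.3°. The top measures 130×150 mm at z 105, which matches the text. The first view was taken while the arm was still moving. Next I look at the rack.

Call:
drive_tool(moves=[1,20,-55,40,0,0,0,1,30,-115,60,0,0,0,1,40,-175,60,0,0,0,1,50,-235,60,0,0,0,1,60,-295,60,0,0,0,1,70,-355,60,0,0,0,1,80,-390,60,0,0,0,1,80,-390,60,0,0,0])

```text
clock: 2.62
tool_pos: [0.5785, -0.2349, 0.2818]
orientation: [0.089, 0.701, -0.09, 0.702]
ft_force: [0.1, 1.3, -0.0]
gripper_width: 0.0856
```

Call:
drive_tool(moves=[1,0,0,0,0,0,0,1,0,0,0,0,0,0])

```text
clock: 2.88
tool_pos: [0.5786, -0.2317, 0.282]
orientation: [0.088, 0.701, -0.088, 0.702]
ft_force: [0.2, 0.1, -0.4]
gripper_width: 0.0855
```

```bash
python3 - <<'E'
from h import *
import pickle
c=r.camera('wrist'); pickle.dump(c,open('w3.pkl','wb')); save('w3',c['image'])
c=r.camera('side'); pickle.dump(c,open('side3.pkl','wb')); save('side3',c['image'])
s=r.sense();print(s['tool_pos'],s['joint_positions'].round(2))
E
```

```text
[ 0.57846538 -0.23219096  0.28174483] [ 0.38  0.74 -0.12  1.2   0.09  1.2   1.58]
```

View pics/w3.png

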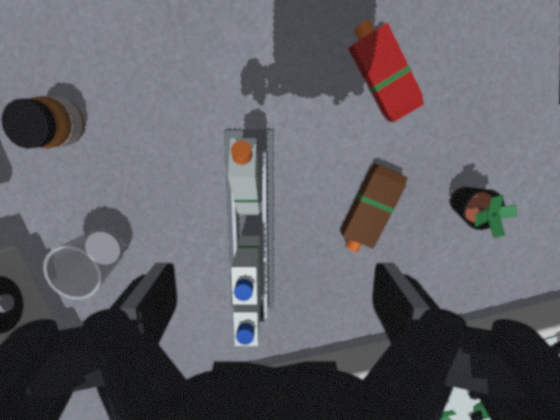

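View pics/side3.png

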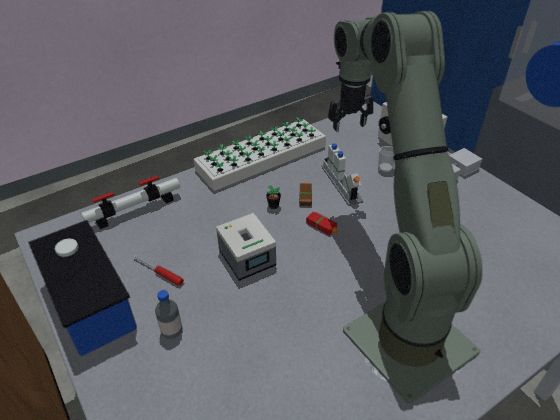

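Wrist view, listing what could be mistaken for the target: the white flask with orange cap at (242,152), the red flask (388,70), the brown flask (372,205), and the blue-capped flasks at (243,290) and (245,334). I choose the white one at (242,152) and check it in a close crop.

```bash
python3 - <<'E'
from h import *
import pickle
c=pickle.load(open('w3.pkl','rb')); P=cloud(c)
im=c['image'][115:355,190:300]; save('crop3',cv2.resize(im,None,fx=2.5,fy=2.5,interpolation=cv2.INTER_CUBIC))
reg=np.zeros(P.shape[:2],bool); reg[120:330,215:285]=1
X=P[reg]; print('table',np.median(P[60:110,200:240,2]))
w=X[(X[:,2]>.022)&(X[:,2]<.034)][:,:2]; print('walls',len(w),cv2.minAreaRect(w.astype(np.float32)*1000))
n=X[(X[:,2]>.098)&(X[:,2]<.113)&(X[:,0]>.64)]
n=X[(X[:,2]>.1)&(X[:,2]<.111)&(X[:,0]>.62)]; print('n1 top',len(n),cv2.minAreaRect(n[:,:2].astype(np.float32)*1000),np.median(n[:,2]))
h=cv2.cvtColor(c['image'],cv2.COLOR_RGB2HSV)
o=reg&(h[...,0]<15)&(h[...,1]>150)&(h[...,2]>100); v,u=np.nonzero(o); print('cap px',u.mean(),v.mean(),len(u)); q=P[o]; print(np.median(q,0), q[q[:,2]>np.percentile(q[:,2],60)].mean(0))
bl=reg&(h[...,0]>100)&(h[...,0]<130)&(h[...,1]>150); v,u=np.nonzero(bl); print('blue',np.median(P[bl],0))
for (u,v) in [(243,190),(243,203),(240,170),(250,260),(244,270),(252,225)]: print((u,v),pt(c,(u,v)).round(4))
E
```

```text
table -2.1331992482803708e-05
walls 891 ((656.2935180664062, -282.92120361328125), (42.23158264160156, 224.37586975097656), 75.9361572265625)
n1 top 1071 ((690.3262939453125, -292.5146789550781), (26.43247413635254, 77.61503601074219), 75.93917846679688) 0.1059286788664498
cap px 241.11275964391692 151.9406528189911 337
[ 0.53790597 -0.25269846  0.10692509] [ 0.53997544 -0.25268632  0.11668343]
blue [ 0.67365612 -0.28897276  0.11947982]
(243, 190) [ 0.5779 -0.2639  0.0881]
(243, 203) [ 0.5973 -0.2717  0.0628]
(240, 170) [ 0.5547 -0.2588  0.1048]
(250, 260) [ 0.656  -0.278   0.0868]
(244, 270) [ 0.6571 -0.2835  0.1062]
(252, 225) [ 0.6431 -0.2774  0.0056]
```

View pics/crop3.png

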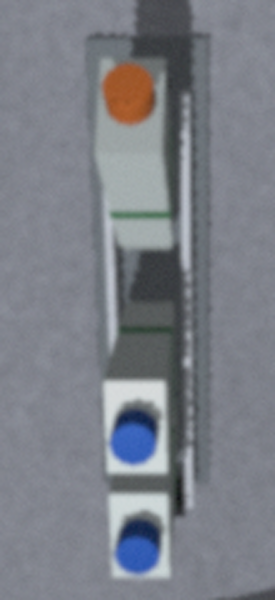

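```bash
cat > fl.py <<'E'
from h import *
import pickle
c=pickle.load(open('w3.pkl','rb')); P=cloud(c)
reg=np.zeros(P.shape[:2],bool); reg[125:225,220:265]=1
a=np.radians(-14.06); e=np.array([np.cos(a),np.sin(a)]); n=np.array([-e[1],e[0]])
X=P[reg]; s=X[:,:2]@e*1000-643.9; l=X[:,:2]@n*1000; h=X[:,2]*1000
k=(h>36)&(abs(l+115)<25)
s,l,h=s[k],l[k],h[k]
# grid of candidate model: foot-centre (s0,h0), tilt t ; upper face line & shoulder line
t0=np.radians(40)
def uv(t): # flask coords without offset: x along u, z along axis
    return s*np.cos(t)+h*np.sin(t), -s*np.sin(t)+h*np.cos(t)
for it in range(3):
  x,z=uv(t0)
  xf=np.percentile(x,97); zt=None
  m=(x>xf-3)&(z<np.percentile(z,60))
  p=np.polyfit(s[m],h[m],1); t0=np.arctan2(1,-p[0]); 
  x,z=uv(t0); print('tilt',np.degrees(t0),'face x',np.median(x[m]),m.sum())
fx=np.median(x[m])
hist,ed=np.histogram(z[x<fx-4],bins=np.arange(30,160,2)); print([(int(b),int(q)) for b,q in zip(ed,hist) if q>8])
f=m|((x>fx-2.5)); print('lateral rng upper face',np.percentile(l[f],[2,50,98]), 'zrange',np.percentile(z[f],[1,99]))
np.savez('fl.npz',x=x,z=z,l=l)
E
python3 fl.py
```

```text
tilt 40.20392919960022 face x 41.773240758562025 933
tilt 40.217073208274826 face x 41.787352504629936 935
tilt 40.23134153546476 face x 41.80316451838635 937
[(54, 10), (56, 10), (106, 303), (108, 211), (110, 21), (112, 24), (114, 22), (116, 22), (118, 21), (120, 185), (122, 114)]
lateral rng upper face [-127.49614529 -114.78669693 -102.18545567] zrange [ 18.14875385 108.60181368]
```

Measured: flask tilt 40.2°, lane yaw −14.06°. The foot edge comes out at h = 6.1 mm (the floor is 6), and the shoulder and cap are 14 mm apart, so both agree with the text. I approach along the flask's axis with the tool tilted 40°.

Call:
drive_tool(moves=[1,-15,-4,-30,-2.4,-9.7,0,1,-30,-8,-60,-4.9,-19.5,0,1,-45,-12,-90,-7.3,-29.2,0,1,-59,-16,-120,-9.77,-39,0,1,-59,-16,-157,-9.77,-39,0,1,-59,-16,-157,-9.77,-39,0,1,-59,-16,-157,-9.77,-39,0])

```text
clock: 3.85
tool_pos: [0.564, -0.2925, 0.1954]
orientation: [0.072, 0.479, -0.088, 0.87]
ft_force: [0.2, 0.1, -0.0]
gripper_width: 0.0855
```

```bash
python3 - <<'E'
from h import *
from scipy.spatial.transform import Rotation as R
s=r.sense(); M=R.from_quat(s['orientation']).as_matrix()
print(s['tool_pos'].round(4),M[:,0].round(3),M[:,1].round(3),s['joint_positions'].round(2))
a=np.radians(-14.06); e=np.array([np.cos(a),np.sin(a)]); n=np.array([-e[1],e[0]])
p=s['tool_pos']*1000; print('s,l,h',p[:2]@e-643.9,p[:2]@n,p[2])
c=r.camera('wrist'); save('w4',c['image'])
c=r.camera('scene'); save('s4',cv2.resize(c['image'][130:280,100:400],None,fx=2.6,fy=2.6))
E
```

```text
[ 0.564  -0.2925  0.1954] [ 0.525 -0.085 -0.847] [0.223 0.974 0.041] [ 0.68  0.71 -0.28  1.91 -0.56  0.    2.41]
s,l,h -25.765212098075608 -146.7357167325282 195.38858007316438
```

View pics/w4.png

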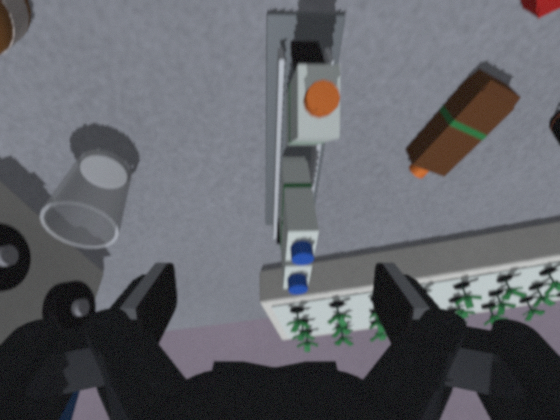

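View pics/s4.png

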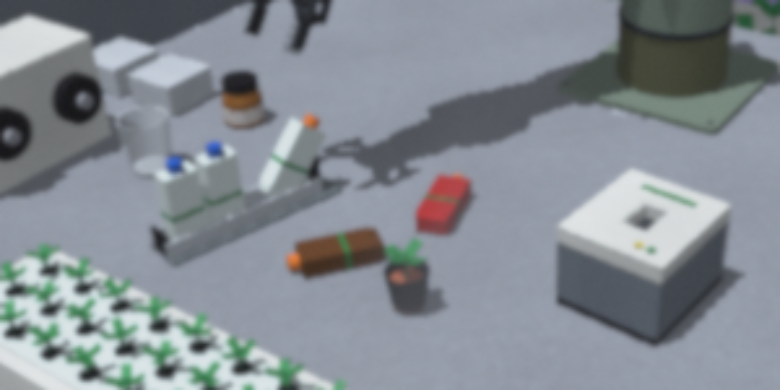

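The wrist joint (j6) hit its limit at about 32° tilt, so a fully axis-aligned grasp is out of reach. New plan: grasp with the tool tilted only about 20°, stand the flask up, then regrasp it vertically. First I back off and see where the commanded pose is.

Call:
drive_tool(moves=[1,20,5,60,2.4,9.7,0,1,40,10,110,4.9,19.5,0,1,40,10,110,4.9,19.5,0,1,40,10,110,4.9,19.5,0])

```text
clock: 4.45
tool_pos: [0.6024, -0.2833, 0.3001]
orientation: [0.093, 0.623, -0.081, 0.772]
ft_force: [0.8, 0.4, -1.3]
gripper_width: 0.0855
```

```bash
cat > st.py <<'E'
from h import *
from scipy.spatial.transform import Rotation as R
a=np.radians(-14.06); e=np.array([np.cos(a),np.sin(a)]); n=np.array([-e[1],e[0]])
def st():
    s=r.sense(); M=R.from_quat(s['orientation']).as_matrix()
    p=s['tool_pos']*1000; ea=np.r_[e,0]; X=M[:,0]
    print('clk',round(s['clock'],2),'p',p.round(1),'slh',(p[:2]@e-643.9).round(1),(p[:2]@n).round(1),p[2].round(1),'tiltout',np.degrees(np.arctan2(X@ea,-X[2])).round(2),'lat',np.degrees(X[:2]@n).round(2),'jaw',np.degrees(np.arctan2(M[1,1],M[0,1])).round(2),'jawz',np.degrees(M[2,1]).round(2),'q',s['joint_positions'].round(2),'F',s['ft_force'].round(1),'w',s['gripper_width'].round(4))
    return s
if __name__=='__main__': st()
E
python3 st.py
```

```text
Traceback (most recent call last):
  File "st.py", line 9, in <module>
    if __name__=='__main__': st()
                             ~~^^
  File "st.py", line 7, in st
    print('clk',round(s['clock'],2),'p',p.round(1),'slh',(p[:2]@e-643.9).round(1),(p[:2]@n).round(1),p[2].round(1),'tiltout',np.degrees(np.arctan2(X@ea,-X[2])).round(2),'lat',np.degrees(X[:2]@n).round(2),'jaw',np.degrees(np.arctan2(M[1,1],M[0,1])).round(2),'jawz',np.degrees(M[2,1]).round(2),'q',s['joint_positions'].round(2),'F',s['ft_force'].round(1),'w',s['gripper_width'].round(4))
                                                                                                                                                                                                                                                                                                                                                                     ^^^^^^^^^^^^^^^^^^^^^^^^
AttributeError: 'float' object has no attribute 'round'
```

```bash
sed -i "s/s\['gripper_width'\].round(4)/round(s['gripper_width'],4)/" st.py; cat >> st.py <<'E'
def goal(slh,tilt,jaw=75.94,frm=None):
    "print shift (mm) and rotvec (deg) from measured pose to TCP at lane coords, tool tilted out by tilt deg, jaw azimuth"
    s=r.sense(); M=R.from_quat(s['orientation']).as_matrix(); p=s['tool_pos']*1000
    S,l,h=slh; tgt=np.r_[e*(S+643.9)+n*l,h]
    goalw(tgt,tilt,jaw)
def goalw(tgt,tilt,jaw):
    s=r.sense(); M=R.from_quat(s['orientation']).as_matrix(); p=s['tool_pos']*1000
    j=np.radians(jaw); Y=np.array([np.cos(j),np.sin(j),0]); E=np.array([Y[1],-Y[0],0]); t=np.radians(tilt)
    X=E*np.sin(t)-np.array([0,0,1])*np.cos(t); G=np.stack([X,Y,np.cross(X,Y)],1)
    print('to',np.round(tgt,1),'shift',(np.asarray(tgt)-p).round(1),'rot',np.degrees(R.from_matrix(G@M.T).as_rotvec()).round(2))
E
python3 - <<'E'
from st import *
st(); u=np.array([-np.sin(np.radians(20.1)),0,np.cos(np.radians(20.1))])
f=np.array([-31.8,-114.8,58.1]); goal(f,20.1); goal(f+u*90,20.1)
E
```

```text
clk 4.45 p [ 602.4 -283.3  300.1] slh 9.3 -128.5 300.1 tiltout 11.91 lat 2.4 jaw 76.06 jawz 2.43 q [ 0.26  0.73  0.37  1.26 -0.4   1.03  2.03] F [ 0.8  0.4 -1.3] w 0.0855
to [ 565.9 -260.1   58.1] shift [ -36.6   23.2 -242. ] rot [-4.34 -7.36 -0.29]
to [ 535.9 -252.5  142.6] shift [ -66.6   30.8 -157.5] rot [-4.34 -7.36 -0.29]
```

Call:
drive_tool(moves=[1,-25,10,-50,-1.5,-2.5,-0.1,1,-45,20,-100,-3,-5,-0.2,1,-66.6,30.8,-140,-4.3,-7.4,-0.3,1,-66.6,30.8,-157.5,-4.3,-7.4,-0.3,1,-66.6,30.8,-157.5,-4.3,-7.4,-0.3])

```text
clock: 5.08
tool_pos: [0.5365, -0.2514, 0.1414]
orientation: [0.071, 0.566, -0.096, 0.816]
ft_force: [0.5, -0.4, 1.2]
gripper_width: 0.0855
```

```bash
python3 - <<'E'
from st import *
st(); u=np.array([-np.sin(np.radians(20.1)),0,np.cos(np.radians(20.1))])
f=np.array([-31.8,-114.8,58.1]); goal(f,20.1); goal(f+u*90,20.1)
E
```

```text
clk 5.08 p [ 536.5 -251.4  141.4] slh -62.4 -113.5 141.4 tiltout 20.45 lat 0.56 jaw 76.32 jawz 0.45 q [ 0.42  0.76  0.01  1.92 -0.62  0.13  2.35] F [ 0.5 -0.4  1.2] w 0.0855
to [ 565.9 -260.1   58.1] shift [ 29.4  -8.7 -83.3] rot [-0.35  0.45 -0.38]
to [ 535.9 -252.5  142.6] shift [-0.6 -1.2  1.2] rot [-0.35  0.45 -0.38]
```

```bash
python3 - <<'E'
from st import *
u=np.array([-np.sin(np.radians(12)),0,np.cos(np.radians(12))])
f=np.array([-36.3,-114.8,59.7]); goal(f,12); goal(f+u*45,12)
E
```

```text
to [ 561.5 -259.    59.7] shift [ 25.   -7.6 -81.7] rot [ 1.59  8.31 -0.35]
to [ 552.4 -256.7  103.7] shift [ 15.9  -5.3 -37.7] rot [ 1.59  8.31 -0.35]
```

Call:
drive_tool(moves=[1,8,-2.6,-10,0.8,4.2,-0.2,1,15.9,-5.3,-25,1.6,8.3,-0.3,1,16,-5.3,-37.7,1.6,8.3,-0.3,1,16,-5.3,-37.7,1.6,8.3,-0.3])

```text
clock: 5.58
tool_pos: [0.5531, -0.2571, 0.1047]
orientation: [0.076, 0.624, -0.095, 0.772]
ft_force: [-0.8, 0.5, -0.2]
gripper_width: 0.0854
```

```bash
python3 - <<'E'
from st import *
st()
f=np.array([-36.3,-114.8,59.7]); goal(f,12)
c=r.camera('wrist'); save('w5',c['image'])
E
```

```text
clk 5.58 p [ 553.1 -257.1  104.7] slh -44.9 -115.0 104.7 tiltout 12.17 lat -0.03 jaw 76.01 jawz -0.05 q [ 0.28  0.87  0.24  1.74 -0.59  0.39  2.27] F [-0.8  0.5 -0.2] w 0.0854
to [ 561.5 -259.    59.7] shift [  8.4  -1.9 -45. ] rot [ 0.08  0.15 -0.07]
```

View pics/w5.png

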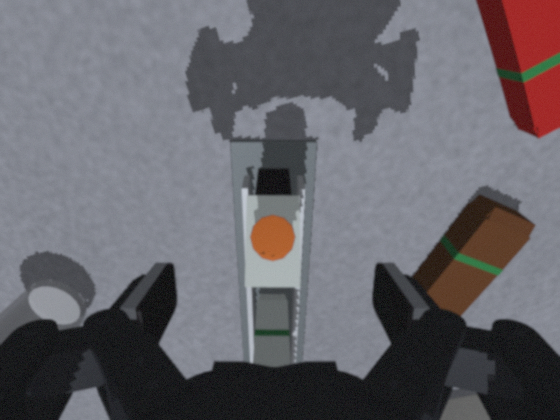

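The cap is centred between the jaws at (272,238). I go down and close.

Call:
drive_tool(moves=[1,4,-1,-22,0,0,0,1,8,-2,-40,0,0,0,1,8.4,-1.9,-45,0,0,0,1,8.4,-1.9,-45,0,0,0], grip_force=50)

```text
clock: 6.12
tool_pos: [0.5618, -0.2593, 0.06]
orientation: [0.076, 0.623, -0.095, 0.772]
ft_force: [0.1, -0.1, 0.0]
gripper_width: 0.0851
```

```bash
python3 - <<'E'
from st import *
st()
f=np.array([-36.3,-114.8,59.7]); goal(f,12)
c=r.camera('wrist'); save('w6',c['image'])
E
```

```text
clk 6.12 p [ 561.8 -259.3   60. ] slh -36.0 -115.1 60.0 tiltout 12.2 lat -0.0 jaw 76.0 jawz -0.02 q [ 0.3   0.95  0.18  1.73 -0.62  0.31  2.3 ] F [ 0.1 -0.1  0. ] w 0.0851
to [ 561.5 -259.    59.7] shift [-0.2  0.3 -0.3] rot [ 0.06  0.19 -0.06]
```

View pics/w6.png

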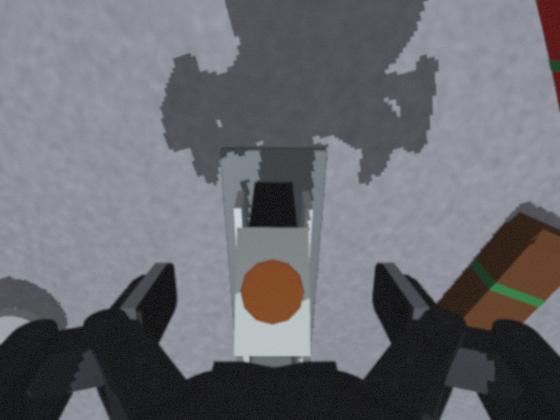

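Call:
drive_tool(moves=[-1,0,0,0,0,0,0,-1,0,0,0,0,0,0,-1,0,0,0,0,0,0,-1,0,0,0,0,0,0,-1,0,0,0,0,0,0,-1,0,0,0,0,0,0], grip_force=60)

```text
clock: 6.92
tool_pos: [0.562, -0.2592, 0.0599]
orientation: [0.076, 0.623, -0.095, 0.773]
ft_force: [-0.1, -0.3, 3.5]
gripper_width: 0.0255
```

```bash
python3 - <<'E'
from st import *
st()
c=r.camera('wrist'); save('w7',c['image'])
E
```

```text
clk 6.92 p [ 562.  -259.2   59.9] slh -35.8 -114.9 59.9 tiltout 12.22 lat -0.01 jaw 76.02 jawz -0.03 q [ 0.3   0.95  0.18  1.73 -0.62  0.31  2.3 ] F [-0.1 -0.3  3.5] w 0.0255
```

View pics/w7.png

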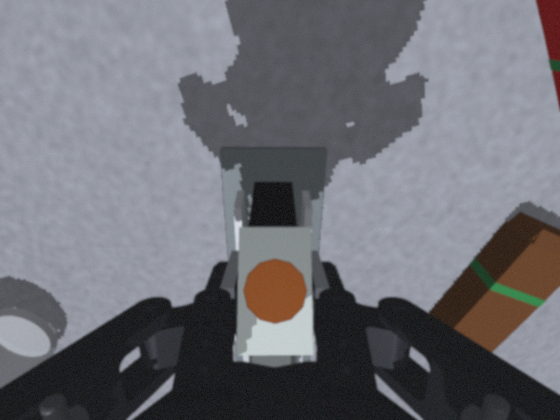

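Gripped at 25.5 mm opening. I lift slightly and rotate 40.2° upright about the lane's lateral axis.

Call:
drive_tool(moves=[-1,0,0,12,0,0,0,-1,0,0,25,0,0,0,-1,2.8,-0.7,28.6,2.48,9.89,0,-1,6.7,-1.7,31.5,4.9,19.6,0,-1,11.4,-2.9,32.7,7.3,29.3,0,-1,18.7,-4.7,32.1,9.77,39.0,0,-1,18.7,-4.7,32.1,9.77,39.0,0,-1,18.7,-4.7,32.1,9.77,39.0,0])

```text
clock: 7.98
tool_pos: [0.5805, -0.2638, 0.0924]
orientation: [0.104, 0.852, -0.063, 0.51]
ft_force: [0.5, 0.4, -0.4]
gripper_width: 0.0256
```

```bash
python3 - <<'E'
from st import *
st(); import pickle
for k in ['wrist','scene','side']:
  c=r.camera(k); pickle.dump(c,open(k+'8.pkl','wb')); save(k+'8',c['image'] if k!='scene' else cv2.resize(c['image'][130:280,100:350],None,fx=3,fy=3,interpolation=cv2.INTER_CUBIC))
E
```

```text
clk 7.97 p [ 580.5 -263.8   92.4] slh -16.7 -114.9 92.4 tiltout -28.2 lat -0.1 jaw 76.03 jawz -0.06 q [ 0.26  1.34  0.51  0.56 -0.38  1.78  1.85] F [ 0.5  0.4 -0.4] w 0.0256
```

View pics/wrist8.png

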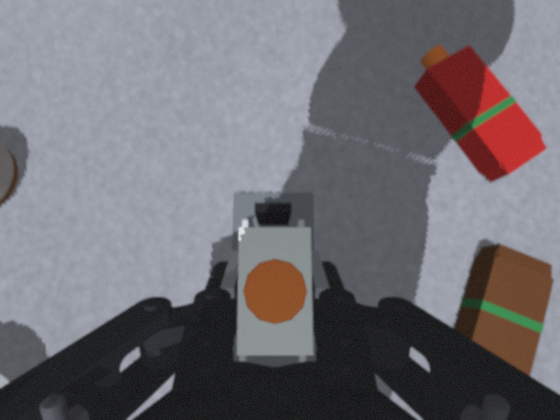

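View pics/scene8.png

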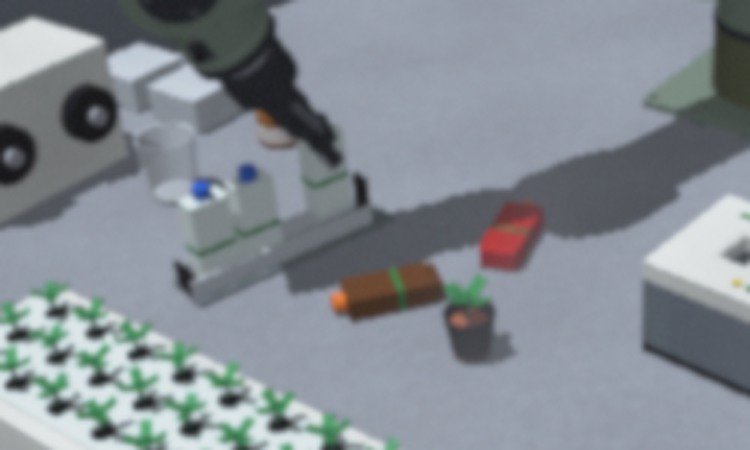

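The scene view shows the flask upright in the lane gap (about (325,180) in the crop), with the neighbours untouched. I check its tilt and shoulder height from wrist depth.

```bash
cat > top.py <<'E'
from st import *
import pickle
def shoulder(c,box,zr):
    P=cloud(c); X=P[box[0]:box[1],box[2]:box[3]].reshape(-1,3)*1000
    X=X[(X[:,2]>zr[0])&(X[:,2]<zr[1])]
    for _ in range(4):
        A=np.c_[X[:,:2]-X[:,:2].mean(0),np.ones(len(X))]; p,*_=np.linalg.lstsq(A,X[:,2],rcond=None); X=X[abs(A@p-X[:,2])<1.5]
    nn=np.array([-p[0],-p[1],1]); nn/=np.linalg.norm(nn)
    (cx,cy),wh,an=cv2.minAreaRect(X[:,:2].astype(np.float32))
    print('n pts',len(X),'z',p[2].round(2),'tilt along lane',np.degrees(nn[:2]@e).round(2),'lat',np.degrees(nn[:2]@n).round(2),'rect',round(cx,1),round(cy,1),np.round(wh,1),round(an,2),'s,l',(np.array([cx,cy])@e-643.9).round(1),(np.array([cx,cy])@n).round(1))
    return p[2],(cx,cy)
E
python3 - <<'E'
from top import *
c=pickle.load(open('wrist8.pkl','rb')); shoulder(c,(215,370,225,330),(120,138))
E
```

```text
n pts 6348 z 130.99 tilt along lane 0.3 lat 0.31 rect 588.9 -264.3 [36.9 44.1] 77.09 s,l -8.4 -113.4
```

The tilt is 0.3° and the shoulder is at z = 131, so the foot is at 31 and the floor at 6. I lower it 25 mm, gently at the end.

Call:
drive_tool(moves=[-1,0,0,-12,0,0,0,-1,0,0,-20,0,0,0,-1,0,0,-23,0,0,0,-1,0,0,-24,0,0,0,-1,0,0,-24.8,0,0,0,-1,0,0,-24.8,0,0,0,-1,0,0,-24.8,0,0,0])

```text
clock: 9.0
tool_pos: [0.5807, -0.2639, 0.0674]
orientation: [0.105, 0.851, -0.062, 0.511]
ft_force: [-0.3, 0.6, 2.1]
gripper_width: 0.0254
```

```bash
python3 - <<'E'
from top import *
st(); c=r.camera('wrist'); shoulder(c,(215,370,225,330),(90,120))
E
```

```text
clk 9.0 p [ 580.7 -263.9   67.4] slh -16.5 -114.9 67.4 tiltout -27.99 lat -0.01 jaw 76.01 jawz 0.03 q [ 0.26  1.37  0.5   0.58 -0.38  1.73  1.85] F [-0.3  0.6  2.1] w 0.0254
n pts 2421 z 106.76 tilt along lane -0.37 lat -0.24 rect 588.8 -264.7 [36.1 44.3] 78.64 s,l -8.5 -113.7
```

Call:
drive_tool(moves=[-0.2,0,0,0,0,0,0,0.3,0,0,0,0,0,0,1,0,0,0,0,0,0,1,0,0,0,0,0,0,1,0,0,0,0,0,0])

```text
clock: 9.68
tool_pos: [0.5806, -0.2638, 0.0671]
orientation: [0.105, 0.851, -0.062, 0.511]
ft_force: [-0.2, -0.5, 0.7]
gripper_width: 0.0852
```

```bash
python3 - <<'E'
from top import *
st(); c=r.camera('wrist'); shoulder(c,(215,370,225,330),(90,120)); save('w9',c['image'])
c=r.camera('scene');save('s9',cv2.resize(c['image'][130:280,100:350],None,fx=3,fy=3,interpolation=cv2.INTER_CUBIC))
E
```

```text
clk 9.68 p [ 580.6 -263.8   67.1] slh -16.6 -114.9 67.1 tiltout -28.01 lat 0.0 jaw 76.01 jawz 0.04 q [ 0.26  1.37  0.5   0.58 -0.38  1.73  1.85] F [-0.2 -0.5  0.7] w 0.0852
n pts 415 z 107.3 tilt along lane 0.4 lat -0.08 rect 588.9 -265.5 [25.8 42.7] 75.77 s,l -8.1 -114.5
```

View pics/w9.png

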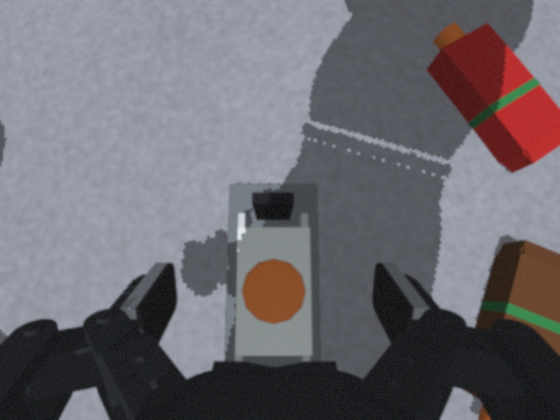

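View pics/s9.png

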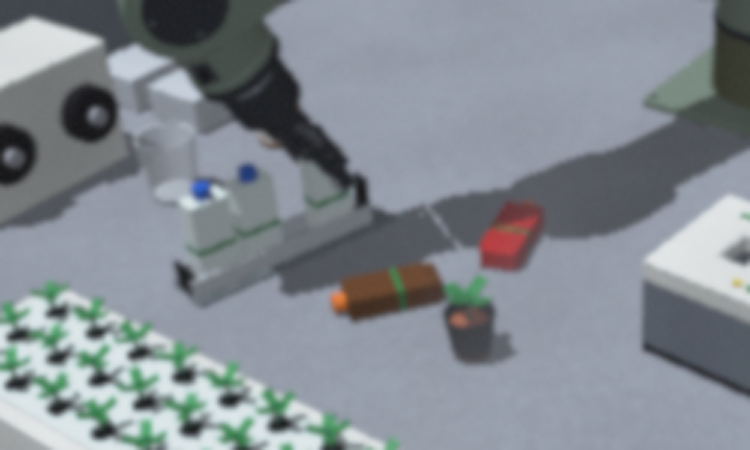

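The flask stands free at s = −8 mm along the lane, upright to 0.4°. I retreat up, turn the tool vertical and regrasp from above.

Call:
drive_tool(moves=[1,0,0,40,0,0,0,1,0,0,85,0,0,0,1,2,0,100,-2.3,-9.1,0,1,5,-1,100,-4.5,-18.1,0,1,8.3,-1.8,100,-6.8,-27.2,0,1,8.3,-1.8,100,-6.8,-27.2,0,1,8.3,-1.8,100,-6.8,-27.2,0,1,8.3,-1.8,100,-6.8,-27.2,0])

```text
clock: 10.78
tool_pos: [0.5892, -0.2656, 0.1669]
orientation: [0.086, 0.702, -0.086, 0.702]
ft_force: [0.2, 0.3, -0.2]
gripper_width: 0.0852
```

```bash
python3 - <<'E'
from top import *
st(); c=r.camera('wrist'); save('w10',c['image']); pickle.dump(c,open('w10.pkl','wb'))
u=proj(c,np.array([[.589,-.2655,.106]]))[0]; print(u)
shoulder(c,(int(u[1])-80,int(u[1])+80,int(u[0])-50,int(u[0])+50),(100,112)); goal((-8.1,-114.6,65),0)
E
```

```text
clk 10.78 p [ 589.2 -265.6  166.9] slh -7.8 -114.5 166.9 tiltout -0.05 lat 0.03 jaw 76.05 jawz 0.03 q [ 0.18  0.94  0.48  1.28 -0.46  1.02  2.05] F [ 0.2  0.3 -0.2] w 0.0852
[273.28793708 225.74875391]
n pts 1661 z 106.17 tilt along lane -0.01 lat 0.09 rect 588.5 -265.3 [26.  44.1] 75.98 s,l -8.6 -114.4
to [ 588.9 -265.6   65. ] shift [  -0.3   -0.  -101.7] rot [-0.03 -0.05 -0.11]
```

View pics/w10.png

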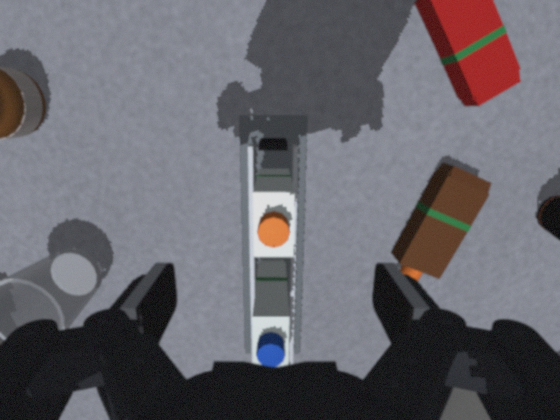

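The wrist view shows the flask upright at (273,229): 26.0×44.1 mm, foot at z = 6.2, yaw 75.98 against the jaw's 76.05. I descend and grip.

Call:
drive_tool(moves=[1,-0.5,0,-45,0,0,0,1,-0.5,0.2,-85,0,0,0,1,-0.5,0.2,-102,0,0,0,1,-0.5,0.2,-102,0,0,0,-1,-0.5,0.2,-102,0,0,0,-1,-0.5,0.2,-102,0,0,0,-1,-0.5,0.2,-102,0,0,0,-1,-0.5,0.2,-102,0,0,0], grip_force=60)

```text
clock: 11.82
tool_pos: [0.5887, -0.2656, 0.0657]
orientation: [0.086, 0.701, -0.086, 0.702]
ft_force: [-0.6, 1.1, 7.2]
gripper_width: 0.0253
```

Call:
drive_tool(moves=[-1,0,0,0,0,0,0,-1,0,0,0,0,0,0,-1,0,0,0,0,0,0])

```text
clock: 12.2
tool_pos: [0.5887, -0.2656, 0.0658]
orientation: [0.086, 0.701, -0.086, 0.702]
ft_force: [-1.9, 0.7, 7.6]
gripper_width: 0.0254
```

```bash
python3 st.py
```

```text
clk 12.2 p [ 588.7 -265.6   65.8] slh -8.4 -114.6 65.8 tiltout 0.08 lat 0.01 jaw 76.03 jawz 0.01 q [ 0.19  1.07  0.42  1.37 -0.52  0.82  2.11] F [-1.9  0.7  7.6] w 0.0254
```

Call:
drive_tool(moves=[-1,0,0,25,0,0,0,-1,0,0,80,0,0,0,-1,0,10,130,0,0,0,-1,-5,50,150,0,0,1,-1,-15,100,150,0,0,3,-1,-25,150,150,0,0,5,-1,-35,200,150,0,0,7,-1,-45,250,150,0,0,9])

```text
clock: 13.2
tool_pos: [0.5429, -0.0138, 0.2153]
orientation: [0.03, 0.706, -0.03, 0.707]
ft_force: [-0.0, 0.1, -1.5]
gripper_width: 0.0252
```

```bash
python3 - <<'E'
from top import *
st(); goalw((515.8,209.6,195),0,85.7)
E
```

```text
clk 13.2 p [542.9 -13.8 215.3] slh -113.9 118.5 215.3 tiltout 0.04 lat 0.03 jaw 85.09 jawz 0.02 q [-0.29  0.73  0.51  1.64 -0.44  0.89  1.87] F [-0.   0.1 -1.5] w 0.0252
to [515.8 209.6 195. ] shift [-27.1 223.4 -20.3] rot [-0.02  0.05  0.61]
```

Call:
drive_tool(moves=[-1,-7,55,0,0,0,0.3,-1,-14,110,0,0,0,0.6,-1,-21,165,-5,0,0,0.6,-1,-26,210,-10,0,0,0.6,-1,-27.1,223.4,-15,0,0,0.6,-1,-27.1,223.4,-15,0,0,0.6,-1,-27.1,223.4,-15,0,0,0.6,-1,-27.1,223.4,-15,0,0,0.6])

```text
clock: 14.2
tool_pos: [0.5167, 0.2067, 0.2005]
orientation: [0.028, 0.706, -0.028, 0.707]
ft_force: [0.1, -0.2, -1.1]
gripper_width: 0.0252
```

```bash
python3 - <<'E'
from top import *
st(); goalw((515.8,209.6,190),0,85.7)
for k in ['wrist','scene','side']:
  c=r.camera(k); pickle.dump(c,open(k+'11.pkl','wb')); im=c['image']
  if k=='scene': im=cv2.resize(im[130:270,270:430],None,fx=4,fy=4,interpolation=cv2.INTER_CUBIC)
  if k=='side': im=cv2.resize(im[160:300,170:330],None,fx=4,fy=4,interpolation=cv2.INTER_CUBIC)
  save(k+'11',im)
E
```

```text
clk 14.2 p [516.7 206.7 200.5] slh -192.9 326.1 200.5 tiltout 0.06 lat 0.02 jaw 85.52 jawz 0.01 q [-0.71  0.78  0.55  1.61 -0.49  0.89  1.52] F [ 0.1 -0.2 -1.1] w 0.0252
to [515.8 209.6 190. ] shift [ -0.9   2.9 -10.5] rot [-0.    0.06  0.18]
```

View pics/wrist11.png

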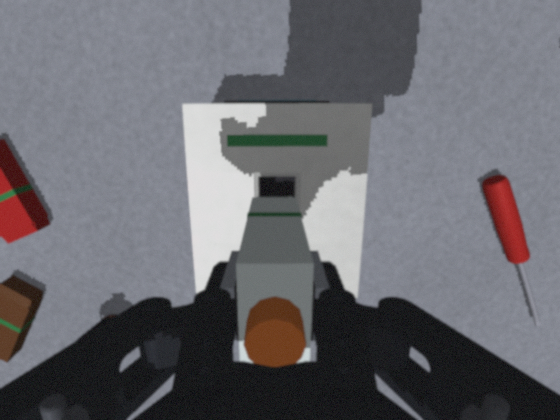

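View pics/scene11.png

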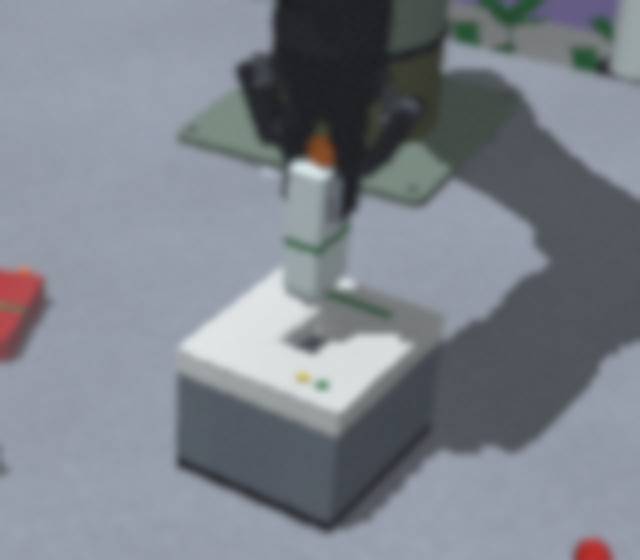

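View pics/side11.png

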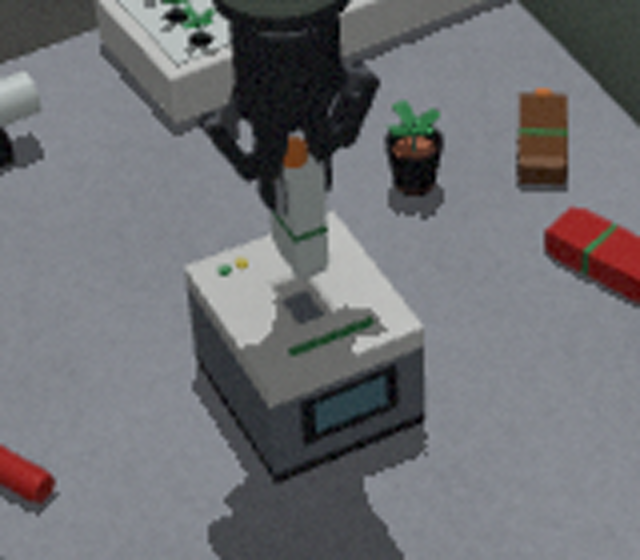

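The views show the flask held over the reader, short of slot centre in y by about 3 mm because the arm was still settling. I correct that, let it settle, then compare flask and reader within the same wrist picture.

Call:
drive_tool(moves=[-1,-0.9,2.9,-15,0,0,0.2,-1,-0.9,2.9,-25,0,0,0.2,-1,-0.9,2.9,-25,0,0,0.2,-1,-0.9,2.9,-25,0,0,0.2])

```text
clock: 14.85
tool_pos: [0.5155, 0.2108, 0.1752]
orientation: [0.026, 0.706, -0.026, 0.707]
ft_force: [0.2, -0.1, -0.8]
gripper_width: 0.0255
```

```bash
cat > rel.py <<'E'
from top import *
def rel(c,zsh):
    P=cloud(c)*1000
    m=(abs(P[...,2]-105)<5)&(abs(P[...,0]-516)<100)&(abs(P[...,1]-209)<95); X=P[m]
    print('top z',np.median(X[:,2]).round(2),'rect',[np.round(v,2) for v in cv2.minAreaRect(X[:,:2].astype(np.float32))])
    th=np.radians(-4.3); E=np.array([np.cos(th),np.sin(th)]); N=np.array([-E[1],E[0]])
    a=X[:,:2]@E; b=X[:,:2]@N
    # side edges: per-bin extremes
    L=[];H=[];A=[]
    for a0 in np.arange(a.min()+8,a.max()-20,3):
        k=(a>a0)&(a<a0+3)
        if k.sum()>40: A.append(a0+1.5);L.append(b[k].min());H.append(b[k].max())
    A,L,H=map(np.array,(A,L,H)); W=H-L; k=abs(W-130)<2.5
    print('bins',k.sum(),'width',W[k].mean().round(1),'mid b',np.median((L+H)[k]/2).round(2),'slope deg',np.degrees(np.polyfit(A[k],(L+H)[k]/2,1)[0]).round(2) if k.sum()>3 else None,'amin',a.min().round(1),'-> centre a',(a.min()+75).round(1),'b,a of 515.8,209.6:',(np.array([515.8,209.6])@N).round(2),(np.array([515.8,209.6])@E).round(2))
    # flask shoulder
    u=proj(c,np.array([[.5158,.2096,zsh/1000]]))[0].astype(int)
    Y=P[max(0,u[1]-130):min(420,u[1]+130),u[0]-70:u[0]+70].reshape(-1,3); Y=Y[abs(Y[:,2]-zsh)<4]
    for _ in range(4):
        A_=np.c_[Y[:,:2]-Y[:,:2].mean(0),np.ones(len(Y))]; p,*_=np.linalg.lstsq(A_,Y[:,2],rcond=None); Y=Y[abs(A_@p-Y[:,2])<1.2]
    fb=Y[:,:2]@N; fa=Y[:,:2]@E
    print('shoulder n',len(Y),'z',p[2].round(2),'tilt deg',np.degrees(-p[:2]).round(2),'b lo/hi',np.percentile(fb,[.5,99.5]).round(1),'a',np.percentile(fa,[.5,99.5]).round(1),'rect',[np.round(v,2) for v in cv2.minAreaRect(Y[:,:2].astype(np.float32))])
E
python3 - <<'E'
from rel import *
s=st(); goalw((515.8,209.6,190),0,85.7)
c=r.camera('wrist'); pickle.dump(c,open('w12.pkl','wb')); save('w12',c['image']); rel(c,s['tool_pos'][2]*1000-59.6+100)
E
```

```text
clk 14.85 p [515.5 210.8 175.2] slh -195.0 329.7 175.2 tiltout 0.04 lat 0.01 jaw 85.82 jawz 0.01 q [-0.71  0.81  0.53  1.64 -0.51  0.83  1.53] F [ 0.2 -0.1 -0.8] w 0.0255
to [515.8 209.6 190. ] shift [ 0.3 -1.2 14.8] rot [-0.    0.04 -0.12]
top z 105.14 rect [array([509.97, 209.52]), array([130.94, 139.4 ]), np.float64(85.54)]
bins 38 width 129.8 mid b 247.29 slope deg -0.19 amin 423.0 -> centre a 498.0 b,a of 515.8,209.6: 247.68 498.63
shoulder n 3945 z 215.52 tilt deg [-0.08  0.1 ] b lo/hi [228.7 267.2] a [476. 516.] rect [array([513.46, 209.33]), array([47.61, 41.42]), np.float64(84.71)]
```

View pics/w12.png

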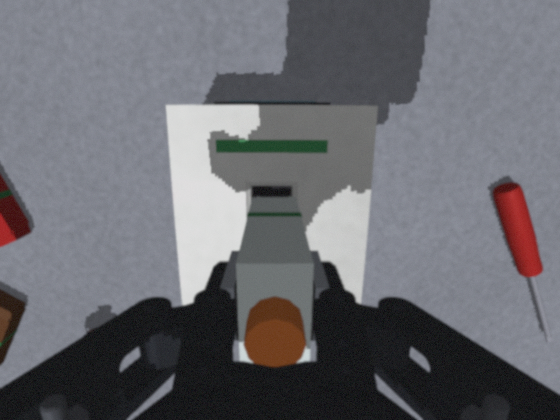

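```bash
python3 - <<'E'
from rel import *
c=pickle.load(open('w12.pkl','rb')); g=c['image'].astype(int).sum(2)/3
for v in (258,268,290): print(v,g[v,226:246].round().astype(int),g[v,304:322].round().astype(int))
save('c12',cv2.resize(c['image'][160:370,200:350],None,fx=4,fy=2.8*1.0,interpolation=cv2.INTER_NEAREST)[:600,:600])
th=np.radians(-4.3); N=np.array([-np.sin(th),np.cos(th)])
# body vertical-face edges at rows 215-250: green band row ~214
for v in (200,214,225,240,250): 
    row=g[v,230:325]; print(v,row.round().astype(int)[[0,5,8,10,12,14,16,18,20,22,24,26,28]], row.round().astype(int)[58:95:2])
E
```

```text
258 [216 212 192 144  95  72  70  69  67  70  72  85  92  90  91  91  92  91
  91  93] [ 93  95  91  93  91  91  89  85  77  67  69  68  68  70  82 112 155 188]
268 [ 56  64  66  70  69  70  69  70  71  82  99 111 115 115 114 115 113 115
 115 114] [115 116 113 114 117 116 114 110 107  96  83  68  72  67  66  70  69  67]
290 [ 55  70  78  82  84  89  84  75  59  47  69 101 112 114 115 112 113 115
 116 113] [114 114 115 115 113 113 112 106  89  63  47  67  80  84  84  86  80  73]
200 [220 223 221 221 221 218 175 163 148  97  93  89  92] [ 91  92  92  92  96 102 106 108 108 109 107 110 106 109 107 109 107 114
 151]
214 [217 219 219 219 219 216 164  69  41  44  44  46  43] [ 41  41  39  45  38  45  63  97 109 109 105 108 110 152 194 203 205 205
 204]
225 [219 219 219 220 220 200 119  93  92  91  91  91  93] [ 89  91  92  92  92  90  92  94 105 130 168 197 205 206 204 203 201 202
 199]
240 [218 218 221 207 129  92  91  91  91  92  92  91  90] [ 94  93  94  91  94  89  88  89  92 116 185 202 205 205 206 203 204 204
 204]
250 [212 172 158 105  93  95  92  92  91  90  93  91  90] [ 86  94  92  90  92  91  94  93  94  90  98 135 160 159 162 188 205 207
 206]
```

View pics/c12.png

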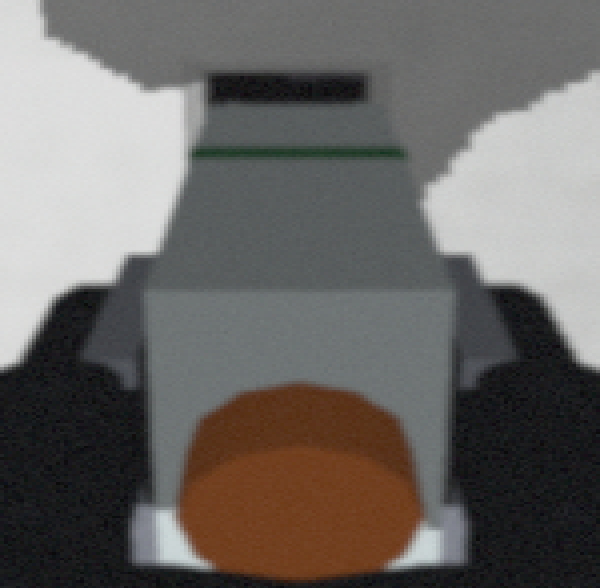

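```bash
python3 - <<'E'
from rel import *
c=pickle.load(open('w12.pkl','rb')); g=c['image'].astype(int).sum(2)/3
print(g[190,240:302].round().astype(int))
th=np.radians(-4.3); N=np.array([-np.sin(th),np.cos(th)])
def b(uv,z): return onz(c,uv,z/1000)[:2]@N*1000
def x(uv,z): return onz(c,uv,z/1000)[:2]@np.array([N[1],-N[0]])*1000
for l,r_,v,z in [(236.0,313.0,263.5,215.5),(236.3,312.8,268,215.5),(246.3,302.2,214.5,160.6)]:
    L,R_=b((l,v),z),b((r_,v),z); print('flask',z,round(R_-L,2),'mid',round((L+R_)/2,2),'a',x((l,v),z).round(1))
for l,r_,v,z in [(251.7,291.7,190,102),]:
    L,R_=b((l,v),z),b((r_,v),z); print('slot',round(R_-L,2),'mid',round((L+R_)/2,2))
s=r.sense()['tool_pos'][:2]*1000; print('tcp b',s@N, 'robot-side slot edge row', )
for v in (184,185,186,187): print(v,x((271,v),102).round(1), g[v,265:278].mean().round())
E
```

```text
[128 133 136 132 133 129 132 139 150 150 133  96  59  36  25  26  27  25
  22  20  27  17  22  24  21  25  12  25  24  28  22  16  20  28  27  23
  31  17  26  25  23  30  25  26  25  22  22  21  24  23  30  59  77  94
  98 101  98 104 107 108 108 110]
flask 215.5 25.78 mid 249.37 a 476.4
flask 215.5 25.72 mid 249.39 a 478.0
flask 160.6 27.47 mid 249.35 a 476.3
slot 26.42 mid 247.74
tcp b 248.83571839500934 robot-side slot edge row
184 473.5 94.0
185 474.2 80.0
186 474.9 56.0
187 475.5 39.0
```

In the same picture the flask's mid-line is at b = 249.4 and the slot and reader's at 247.3–247.7. Along the slot's length they agree to about 0.3 mm. I shift by −1.8 mm in y, then lower in stages while watching the force.

Call:
drive_tool(moves=[-1,0.1,-1.8,0,0,0,-0.1,-1,0.1,-1.8,-3,0,0,-0.1,-1,0.1,-1.8,-6,0,0,-0.1,-1,0.1,-1.8,-8,0,0,-0.1,-1,0.1,-1.8,-8,0,0,-0.1,-1,0.1,-1.8,-8,0,0,-0.1,-1,0.1,-1.8,-8,0,0,-0.1])

```text
clock: 15.78
tool_pos: [0.5155, 0.2091, 0.1672]
orientation: [0.026, 0.706, -0.026, 0.707]
ft_force: [0.3, -0.7, -1.6]
gripper_width: 0.0255
```

```bash
python3 - <<'E'
from rel import *
s=st(); th=np.radians(-4.3); N=np.array([-np.sin(th),np.cos(th)]); E=np.array([N[1],-N[0]]); p=s['tool_pos'][:2]*1000; print('tcp b',p@N,'(want 247.0) a',p@E,'(want 498.4)')
c=r.camera('wrist'); pickle.dump(c,open('w13.pkl','wb')); save('c13',cv2.resize(c['image'][160:370,200:350],None,fx=4,fy=2.8,interpolation=cv2.INTER_NEAREST))
E
```

```text
clk 15.78 p [515.5 209.1 167.2] slh -194.6 328.0 167.2 tiltout 0.03 lat 0.02 jaw 85.72 jawz 0.01 q [-0.7   0.82  0.52  1.65 -0.52  0.81  1.54] F [ 0.3 -0.7 -1.6] w 0.0255
tcp b 247.13238902480575 (want 247.0) a 498.3888077742651 (want 498.4)
```

View pics/c13.png

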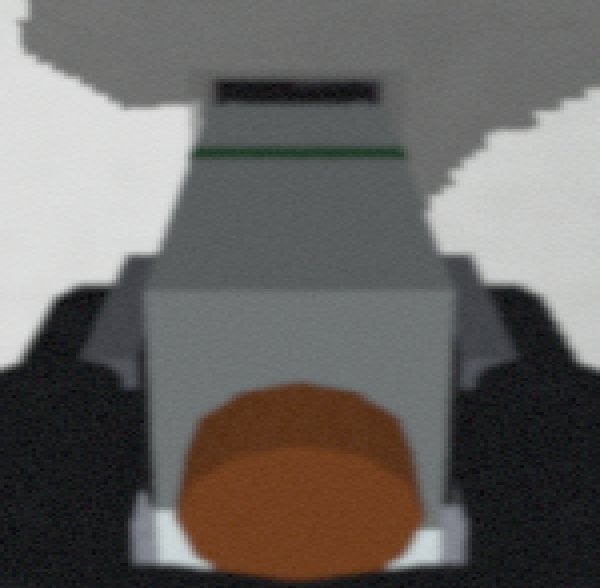

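The slot spans 216–378 (mid 297) and the flask 192–405 (mid 298.5), so they are centred. I lower into the bevel.

Call:
drive_tool(moves=[-1,0,-0.1,-3,0,0,0,-1,0,-0.1,-5,0,0,0,-1,0,-0.1,-7,0,0,0,-1,0,-0.1,-9,0,0,0,-1,0,-0.1,-9,0,0,0])

```text
clock: 16.45
tool_pos: [0.5155, 0.2089, 0.158]
orientation: [0.026, 0.706, -0.026, 0.707]
ft_force: [-0.3, -0.0, -1.5]
gripper_width: 0.0252
```

Call:
drive_tool(moves=[-1,0,0,-1.5,0,0,0,-1,0,0,-3,0,0,0,-1,0,0,-4.5,0,0,0,-1,0,0,-6,0,0,0,-1,0,0,-6,0,0,0])

```text
clock: 17.08
tool_pos: [0.5155, 0.2089, 0.152]
orientation: [0.026, 0.706, -0.026, 0.707]
ft_force: [-0.0, -0.1, -1.4]
gripper_width: 0.0253
```

Call:
drive_tool(moves=[-1,0,0,-2,0,0,0,-1,0,0,-4,0,0,0,-1,0,0,-6,0,0,0,-1,0,0,-8,0,0,0,-1,0,0,-8,0,0,0])

```text
clock: 17.7
tool_pos: [0.5155, 0.2089, 0.144]
orientation: [0.026, 0.706, -0.026, 0.707]
ft_force: [-0.1, 0.4, -1.3]
gripper_width: 0.0252
```

Call:
drive_tool(moves=[-1,0,0,-2,0,0,0,-1,0,0,-4,0,0,0,-1,0,0,-6,0,0,0,-1,0,0,-8,0,0,0,-1,0,0,-8,0,0,0])

```text
clock: 18.32
tool_pos: [0.5155, 0.2089, 0.136]
orientation: [0.026, 0.706, -0.026, 0.707]
ft_force: [-0.2, 0.1, -0.6]
gripper_width: 0.0253
```

Force stays below 1.5 N. There are 16 mm left to go, down to TCP z of about 119.7.

Call:
drive_tool(moves=[-1,0,0,-2,0,0,0,-1,0,0,-4,0,0,0,-1,0,0,-6,0,0,0,-1,0,0,-8,0,0,0,-1,0,0,-8,0,0,0])

```text
clock: 18.95
tool_pos: [0.5154, 0.2089, 0.128]
orientation: [0.026, 0.706, -0.026, 0.707]
ft_force: [-0.0, -0.1, -0.1]
gripper_width: 0.0254
```

Call:
drive_tool(moves=[-1,0,0,-2,0,0,0,-1,0,0,-4,0,0,0,-1,0,0,-6,0,0,0,-1,0,0,-8,0,0,0,-1,0,0,-8,0,0,0,-1,0,0,-8,0,0,0])

```text
clock: 19.7
tool_pos: [0.5155, 0.2089, 0.1201]
orientation: [0.026, 0.706, -0.026, 0.707]
ft_force: [-0.0, 0.7, -1.3]
gripper_width: 0.0253
```

```bash
python3 - <<'E'
from rel import *
s=st()
c=r.camera('wrist'); pickle.dump(c,open('w14.pkl','wb')); save('w14',c['image']); rel(c,s['tool_pos'][2]*1000-59.6+100)
for k in ['scene','side']:
  c=r.camera(k); pickle.dump(c,open(k+'14.pkl','wb')); im=c['image']
  save(k+'14f',im)
  im=cv2.resize(im[150:270,290:410] if k=='scene' else im[190:290,195:295],None,fx=5,fy=5,interpolation=cv2.INTER_CUBIC)
  save(k+'14',im)
E
```

```text
clk 19.7 p [515.5 208.9 120.1] slh -194.6 327.9 120.1 tiltout 0.03 lat 0.02 jaw 85.72 jawz 0.01 q [-0.68  0.89  0.47  1.69 -0.57  0.7   1.58] F [-0.   0.7 -1.3] w 0.0253
top z 105.13 rect [array([511.1 , 209.65]), array([131.03, 141.32]), np.float64(85.78)]
bins 31 width 130.2 mid b 247.47 slope deg -0.03 amin 423.2 -> centre a 498.2 b,a of 515.8,209.6: 247.68 498.63
shoulder n 3935 z 160.48 tilt deg [-0.11  0.11] b lo/hi [228.6 266.3] a [476.2 516.1] rect [array([513.66, 209.25]), array([47.76, 41.49]), np.float64(85.6)]
```

View pics/scene14.png

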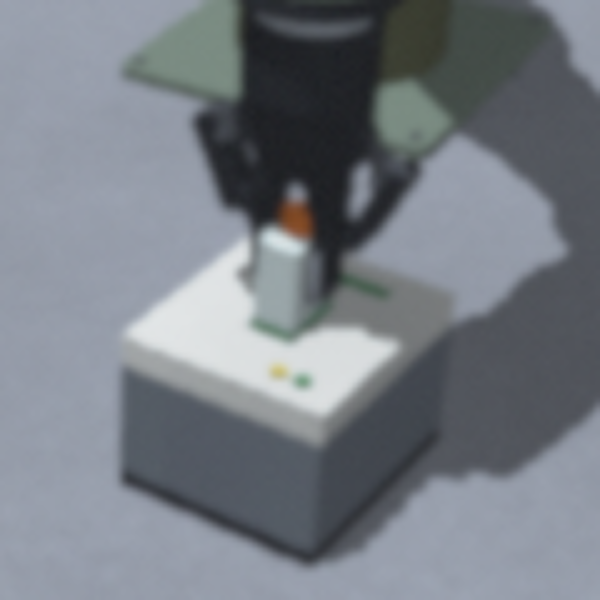

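View pics/scene14f.png

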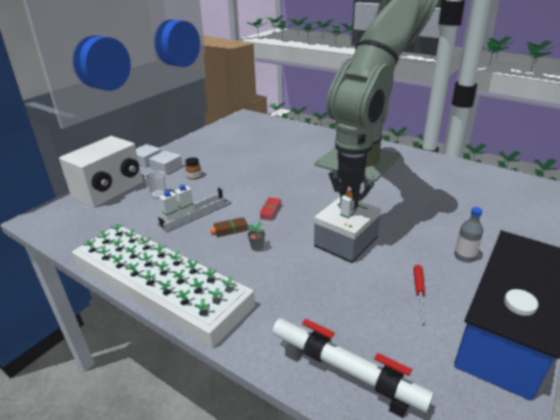

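View pics/w14.png

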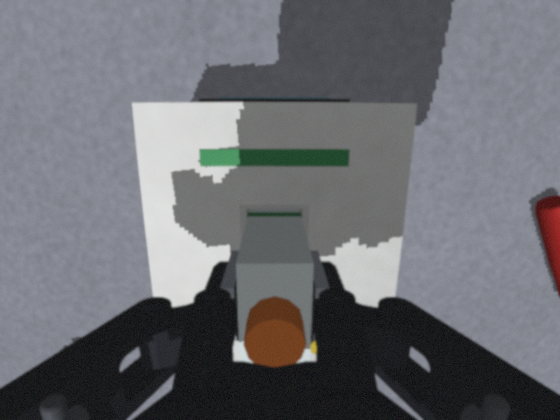

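The wrist view shows the green band at (274,214) level with the slot mouth. The shoulder is at z = 160.5, so the band is at 105.5 against the reader's top at 105.1. The scene view shows every other thing where it was. Handing in.

```bash
python3 - <<'E'
from h import *
print(r.job_done()); s=r.sense(); print(s['clock'],s['tool_pos'],s['ft_force'],s['gripper_width'])
E
```

```text
the job is handed in; nothing more can be done
None
the job is handed in; nothing more can be done
```

The orange-capped flask stood upright in the lane gap, and it is now held in the reader slot with its band level with the reader's top. The job is handed in, after about 20 s of the 51 s. The hand-in gives no verdict.

**What I did**
- **First grasp:** I gripped the leaning flask with the tool tilted only 12°. A grasp in line with the flask was out of reach because joint 6 hit its limit at about 32° tilt.
- **Standing it up:** I turned the flask upright and set it down in the lane. It stood free about 8 mm from the target spot, with its foot at z = 6.2 mm and almost no tilt.
- **Into the reader:** I gripped it again from straight above, carried it over and centred it on the slot from the wrist picture. I then lowered it in stages, still gripped.

**Last checks**
- **Band height:** 105.5 mm against 105.1 mm for the reader's top.
- **Tilt and turn:** about 0.1° from upright, with the gripper within about 0.1° of the slot's direction.
- **Centring:** within about 1 mm.
- **Force and grip:** 1.5 N or less at every check while lowering, about the flask's own weight; finger opening 25.3 mm.
- **Other things:** the neighbours and other loose things look unmoved in the last scene picture. I judged that by eye and did not measure it.

**Disagreements**
- My first reader position was about 4 mm off in y because the arm was still settling when I took that picture, so I discarded it.
- Across the slot, the wrist camera and the arm's own reading differed by about 0.5 mm. I relied on positions measured within one picture.

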